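Drop the pull handle of a rolling file case by one stop

ROBOT

A 6-joint arm with a two-finger parallel gripper is mounted at the origin on the work surface. World frame = base frame: x ahead of the robot, y to its left, z up, the work surface at z = 0. Lengths are in m, angles in rad, forces in N, time in s.
With the tool pointing down it reaches from about 0.375 to 0.975 m from the base axis. Payload 3.8 kg.
Tool frame: the origin (TCP) lies on the centre line of the jaws, within the pads' length; the fingertips stand 25 mm ahead of it and the grasp point (between the pads) lies 6 mm ahead of it; z points along the fingers, y is the direction in which the jaws open and shut (so a half turn about z gives the same grasp; the last joint's range is limited). The gripper opens to 85 mm and grips with 20 to 120 N. Pads are 22 mm wide; open, the fingers measure 114 mm over their backs; the gripper's body (76 mm by 85 mm) begins 54 mm behind the grasp point. The pads swing forward as they close: fully open they stand 13 mm farther back than shut.
Start: joints at [-0.037, 0.264, 1.604, -0, 1.274, -0.037], TCP at [0.675, -0, 0.256] pointing down, gripper open.
Joint ranges: [-2.63, 2.63], [-0.94, 2.18], [0.31, 2.57], [-1.31, 4.45], [0, 2.66], [-2.55, 2.55]. Speed limits (rad/s): [2.57, 2.57, 3.14, 3.14, 3.14, 3.14].

INTERFACE

Orientations are given as a rotation vector (axis times angle).
In Python, from workcell import bot gives the robot as it stands.
- The arm moves only by the tool servo_tool, never from a script. Its argument "moves" is a list of rows, each a list of 3 entries, a list of its own where there are three numbers: the closure in counts, from 0 (fully open) to 255 (shut), then the shift along the tool's x, y, z in m, then the turn about the tool's z in rad. A call has exactly 8 rows; each row shifts and turns the pose as measured when the row begins, along the tool's axes as they then stand; what a row does not reach is not made up. A row lasts 1/12 s, in which the tool goes at most 41.7 mm and 7.16 degrees, less where a joint would pass 70% of its speed; a pose out of reach is approached as far as the arm can. A call is refused whole if a number of a shift passes 0.0417 or a number of a turn 0.125, either way. A call with a gripper value outside its range is refused whole. The fingers move at their own pace and stop on an object; "newtons" is the grip in N (left out, the last holds). Time passes only in rows, so rows that do not move let the fingers close, or fill a call up. It gives the time, the measured TCP pose, the force and the opening at its end, in the units of the state.
- bot.read_state(): the state, without advancing time (a new reading comes with each control period).
- bot.read_camera(name): name is "scene" or "side" or "wrist"; returns a dict with "pixels" (384x512x3 uint8, red, green, blue), "depth" (384x512 float32, m along the optical axis (not along the pixel's ray), 0 where there is no reading), "intrinsics" (3x3 intrinsics, pixels), "R" (3x3) and "t" (3): a world point X has camera coordinates R X + t. Camera axes: x right, y down, z forward; pixel columns grow to the right and rows downward; lengths in m; the calibration is good to about 2 mm. A picture is of the moment at which its call begins.
- bot.finish_job(): hands the job in, once; it reports no verdict.
The state is a dict: "time": time; "q": joint angles; "joint_vel": joint speeds; "joint_torque": joint torques, N m; "tool_pos": TCP position; "tcp_rot": TCP orientation; "wrist_force": force on the tool from outside, world axes, zero at the start; "torque": the same for the moment, N m; "width": opening from 0.0 (shut) to 1.0 (fully open).
Only numpy, scipy, OpenCV 4.12 (cv2) and the standard library are available. Lean on these libraries where they do the work, as an engineer would, in place of code of your own. Each camera call takes 0.05 s, during which the arm holds its last target.

TASK

The pull handle of the rolling file case beside the desk stands one stop too tall for the person who will pull it next. Press the lock button in the grip, lower the handle to its next hole and no further, and leave it locked there, let go, with the button sprung right back up. Do not force the handle, and leave the things on the desk where they are.

Things in the scene. Friction and masses are not known exactly. Their poses are not given: they have to be found in the camera images.
- grip (a point): Centre of the top face of the handle's grip: a level black soft bar 150 mm long (its y axis), 30 mm wide (x), 26 mm high, z up, that yields 1 to 4 mm under a firm push. It sits on two upright aluminium tubes, 58 mm either side of its middle, that slide into the outer tubes of a rolling file case that stands on the floor and does not move. The top is free for 50 mm each side of the button.
- button_top (a point): Centre of the top face of the lock button: a grey plastic block 36 mm long (y, along the grip) and 20 mm wide (x) in the middle of the grip, 7 mm proud of the grip's top when up. It moves straight down by 5.5 mm; pressing it needs 2.5 N at first and 6 N fully in. Held in, it lets the lock pins pass the holes without catching.
- lock_button (a joint): Travel of the lock button in m: 0 = up, 0.0055 = fully in. It is linked to two sprung pins (5 mm thick) in the tubes. With the pins in a hole it is up and the handle is locked both ways; 4 mm in or more, the handle can slide. Let go between holes, it stays some 3.5 mm in (the pins ride on the tube wall) until a push on the grip brings the pins to a hole; then it snaps up.
- handle (a joint): How far the handle is lowered, in m: 0 = its first hole, down to 0.15. The next hole is 36 to 62 mm lower (it differs from case to case; the holes are hidden in the tubes), the one after it 49 mm further. The handle stays where it is left; sliding it down takes a push of 7 to 10 N, on the button or the grip. More than 40 N would damage the lock.
- mast: The two upright outer aluminium tubes of the case's handle (19 x 26 mm, 116 mm apart), into which the handle slides. Origin midway between their black plastic collars, level with the tops of the tubes; y runs from tube to tube, z up. The grip's underside is 180 mm above this when the handle is at 0.
- mug: White mug, 82 mm wide and 95 mm high, standing on the desk; origin at the centre of its underside. Leave it alone.
- stapler: Black stapler, 150 x 36 mm, 52 mm high, on the desk; origin at the centre of its underside. Leave it alone.
- pen_pot: Dark steel pot with pens, 74 mm wide, 150 mm high with its pens, on the desk; origin at the centre of its underside. Leave it alone.

How it is judged:
By the outcome, as a careful person would: the job done as asked, in the order asked, and still so for the second after the job is handed in, with the robot touching nothing.
It also fails if it takes over 42 s, if anything falls off the work surface, if the arm or the gripper's body presses on something with over 40 N, if the wrist force passes 120 N, or if a joint passes its speed limit or range.

## Working session

There is one attempt and no reset: what is moved stays moved. The work goes in short steps, Python scripts to look and compute and a tool call to move; the robot and the scene stay as the last step left them, time stands still between calls to the robot, and variables do not carry over. Pictures are saved under pics/ and viewed, and the job is handed in when it is done.

Besides the shell and the picture viewer there is one more tool, called after "Emit:" in YAML: its name, and indented under it one key for each argument. servo_tool: Moves the arm, as the interface text tells. Its arguments: {"type":"object","properties":{"moves":{"type":"array","items":{"type":"array"}},"newtons":{"type":"number"}},"required":["moves"]}

```bash
mkdir -p pics; ls; python3 - <<'E'
from workcell import bot
import cv2
s=bot.read_state();print({k:s[k] for k in ('time','tool_pos','tcp_rot','wrist_force','width')})
for n in ('scene','side','wrist'):
    c=bot.read_camera(n);cv2.imwrite(f'pics/{n}0.png',c['pixels'][:,:,::-1])
    print(n,-c['R'].T@c['t'],c['R'][2])
E
```

```text
pics
{'time': 0.0, 'tool_pos': array([6.74312135e-01, 2.22472906e-05, 2.54924274e-01]), 'tcp_rot': array([-2.2202643 , -2.22024943,  0.00245512]), 'wrist_force': array([-0.08542625, -0.89697143, -0.70388839]), 'width': 1.000645089859925}
scene [ 1.21287937 -0.15450356  0.87482109] [-0.71673746  0.11034514 -0.68855745]
side [ 0.12587936 -0.73619858  0.66935844] [ 0.35450813  0.72738364 -0.58756874]
wrist [0.67293809 0.06451083 0.37344813] [-0.00198905 -0.25718638 -0.96635977]
```

View pics/scene0.png

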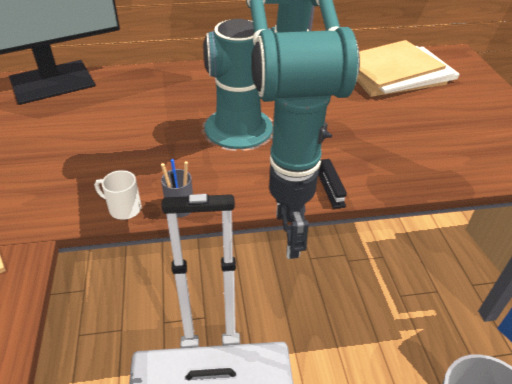

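View pics/side0.png

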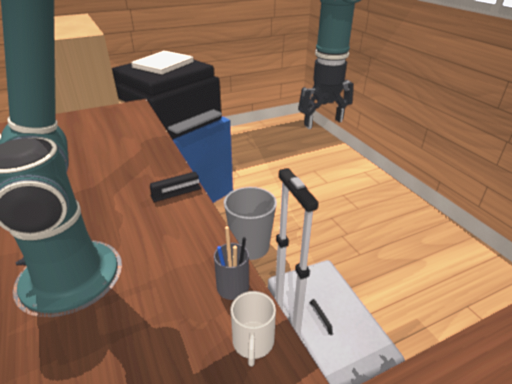

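View pics/wrist0.png

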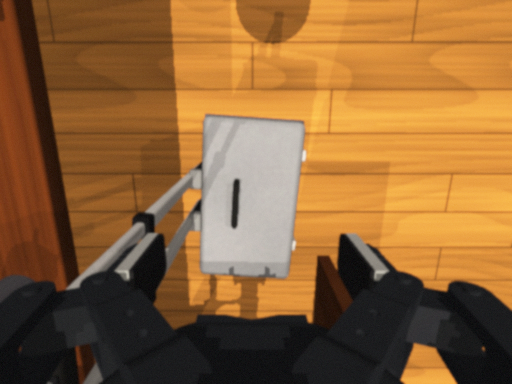

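The scene view shows the grip at about (198,203) with the grey button at (198,198). In the side view the grip is at (298,188). I'll enlarge both and read the depth.

```bash
cat > h.py <<'E'
import numpy as np,cv2
from workcell import bot
def world(c,mask=None):
    K=c['intrinsics'];d=c['depth'];v,u=np.mgrid[0:384,0:512]
    P=np.stack([(u-K[0,2])/K[0,0]*d,(v-K[1,2])/K[1,1]*d,d],-1)
    return (P-c['t'])@c['R']
def st():
    s=bot.read_state();print('t %.3f'%s['time'],'pos',np.round(s['tool_pos'],4),'F',np.round(s['wrist_force'],2),'T',np.round(s['torque'],2),'w %.2f'%s['width'])
def crop(c,u0,u1,v0,v1,f,name):
    im=cv2.resize(c['pixels'][v0:v1,u0:u1,::-1],None,fx=f,fy=f,interpolation=cv2.INTER_CUBIC);cv2.imwrite('pics/'+name,im)
E
python3 - <<'E'
from h import *
c=bot.read_camera('scene');crop(c,150,250,180,260,7,'sc1.png');W=world(c)
for v in range(190,216,2): print(v,[tuple(np.round(W[v,u],3)) for u in (170,185,193,198,203,212,228)])
c=bot.read_camera('side');crop(c,265,335,160,230,8,'sd1.png');W=world(c)
for v,u in ((177,288),(180,292),(184,295),(187,298),(190,300),(195,304),(202,309)): print(v,u,np.round(W[v,u],3))
E
```

```text
190 [(np.float64(0.363), np.float64(-0.214), np.float64(0.094)), (np.float64(0.361), np.float64(-0.178), np.float64(0.088)), (np.float64(0.267), np.float64(-0.159), np.float64(-0.001)), (np.float64(0.272), np.float64(-0.146), np.float64(0.001)), (np.float64(0.271), np.float64(-0.133), np.float64(-0.001)), (np.float64(0.271), np.float64(-0.108), np.float64(-0.004)), (np.float64(0.283), np.float64(-0.066), np.float64(0.001))]
192 [(np.float64(0.362), np.float64(-0.215), np.float64(0.086)), (np.float64(0.362), np.float64(-0.179), np.float64(0.082)), (np.float64(0.274), np.float64(-0.16), np.float64(-0.002)), (np.float64(0.28), np.float64(-0.147), np.float64(0.001)), (np.float64(0.285), np.float64(-0.133), np.float64(0.004)), (np.float64(0.281), np.float64(-0.109), np.float64(-0.002)), (np.float64(0.291), np.float64(-0.067), np.float64(0.002))]
194 [(np.float64(0.362), np.float64(-0.215), np.float64(0.08)), (np.float64(0.362), np.float64(-0.179), np.float64(0.075)), (np.float64(0.288), np.float64(-0.16), np.float64(0.003)), (np.float64(0.503), np.float64(-0.149), np.float64(0.205)), (np.
[... 3908 characters left out ...]
1)), (np.float64(0.519), np.float64(-0.09), np.float64(0.16))]
214 [(np.float64(0.515), np.float64(-0.21), np.float64(0.166)), (np.float64(0.364), np.float64(-0.185), np.float64(0.008)), (np.float64(0.359), np.float64(-0.165), np.float64(0.0)), (np.float64(0.358), np.float64(-0.152), np.float64(-0.002)), (np.float64(0.366), np.float64(-0.14), np.float64(0.004)), (np.float64(0.367), np.float64(-0.117), np.float64(0.001)), (np.float64(0.522), np.float64(-0.09), np.float64(0.157))]
177 288 [ 0.506 -0.119  0.197]
180 292 [ 0.503 -0.142  0.203]
184 295 [ 0.502 -0.157  0.202]
187 298 [ 0.503 -0.168  0.201]
190 300 [ 0.505 -0.173  0.196]
195 304 [ 0.502 -0.195  0.198]
202 309 [ 0.498 -0.221  0.198]
```

View pics/sc1.png

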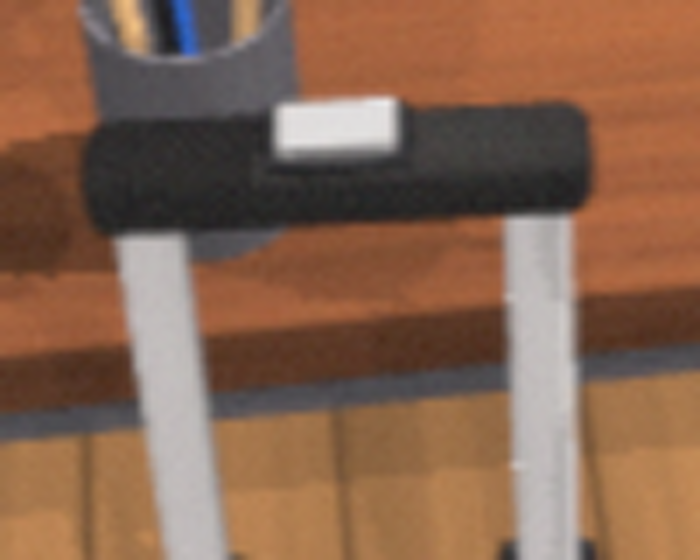

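View pics/sd1.png

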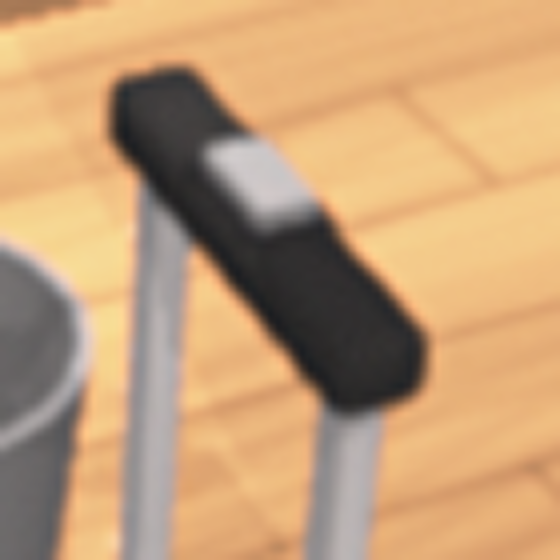

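Scene crop: the button's top face is centred at crop (336,126), which is pixel (198,198) and world (0.514,-0.150,0.205). The grip top is at z=0.198, so the button stands 7 mm proud, as it should. The grip is turned about -0.06 rad. Next I'll move above it, close the fingers, and turn so the jaws open along the grip.

Emit:
servo_tool:
  moves:
    - [255,[-0.012,-0.014,-0.02],0]
    - [255,[-0.02,-0.021,-0.01],0]
    - [255,[-0.02,-0.021,0],0]
    - [255,[-0.02,-0.021,0],0]
    - [255,[-0.02,-0.021,0],0]
    - [255,[-0.02,-0.021,0],0]
    - [255,[-0.02,-0.021,0],0]
    - [255,[-0.01,-0.01,0],0]
  newtons: 40

```text
time: 0.92
tool_pos: [0.5205, -0.1441, 0.2844]
tcp_rot: [-2.212, -2.228, 0.003]
wrist_force: [0.1, 0.4, -0.0]
width: -0.0
```

Emit:
servo_tool:
  moves:
    - [255,[0,0,0],0.125]
    - [255,[0,0,0],0.125]
    - [255,[0,0,0],0.125]
    - [255,[0,0,0],0.125]
    - [255,[0,0,0],0.125]
    - [255,[0,0,0],0.125]
    - [255,[0,0,0],0.125]
    - [255,[0,0,0],0.125]

```text
time: 1.58
tool_pos: [0.5154, -0.148, 0.2847]
tcp_rot: [-3.013, -0.888, 0.006]
wrist_force: [-0.3, 0.4, 0.5]
width: -0.002
```

```bash
python3 - <<'E'
from h import *
from scipy.spatial.transform import Rotation as Ro
st(); s=bot.read_state(); print(Ro.from_rotvec(s['tcp_rot']).as_matrix().round(3))
for n in ('scene','side'):
    c=bot.read_camera(n);W=world(c);px=c['pixels'].astype(int)
    m=(abs(W[...,2]-.199)<.010)&(abs(W[...,0]-.515)<.035)&(abs(W[...,1]+.15)<.1)&(c['depth']>0)
    dark=m&(px.max(2)<90)&(W[...,2]>.193); P=W[dark]
    r=cv2.minAreaRect((P[:,:2]*1000).astype(np.float32));print(n,'grip',r,len(P),np.median(P[:,2]))
    b=m&(px.min(2)>130)&(W[...,2]>.199);P=W[b];r=cv2.minAreaRect((P[:,:2]*1000).astype(np.float32));print('btn',r,len(P),np.median(P[:,2]) )
    crop(c,100,400,100,310,2.5,n+'2.png')
E
```

```text
t 1.583 pos [ 0.5154 -0.148   0.2847] F [-0.3   0.44  0.52] T [0.02 0.03 0.03] w -0.00
[[ 0.84   0.542 -0.004]
 [ 0.542 -0.84  -0.001]
 [-0.004 -0.001 -1.   ]]
scene grip ((512.8455810546875, -152.00784301757812), (148.1170196533203, 32.09147262573242), 85.1122055053711) 618 0.19756321822916628
btn ((512.2205810546875, -150.51275634765625), (34.72061538696289, 21.822429656982422), 86.96997833251953) 126 0.2046608808634659
side grip ((508.5975341796875, -155.89236450195312), (144.27503967285156, 23.527587890625), 86.35517883300781) 327 0.19645507940460677
btn ((511.1689453125, -152.1771240234375), (18.476001739501953, 34.81454086303711), 0.3219218850135803) 82 0.20348333056021423
```

Both cameras agree on the button: centre (0.512,-0.151), top at z≈0.204, measured 35 x 20 mm, yaw about -0.07. Now I'll finish the turn and approach.

Emit:
servo_tool:
  moves:
    - [255,[0,0,0],0.125]
    - [255,[0,0,0],0.125]
    - [255,[0,0,0],0.125]
    - [255,[0,0,0],0.125]
    - [255,[0,0,0],0.125]
    - [255,[-0.003,0.003,0.015],0]
    - [255,[0,0,0.015],0]
    - [255,[0,0,0.01],0]

```text
time: 2.35
tool_pos: [0.514, -0.1514, 0.247]
tcp_rot: [3.138, -0.06, 0.005]
wrist_force: [0.1, 0.3, -0.0]
width: 0.001
```

```bash
python3 - <<'E'
from h import *
from scipy.spatial.transform import Rotation as Ro
st(); s=bot.read_state(); print(Ro.from_rotvec(s['tcp_rot']).as_matrix().round(3),s['q'].round(2))
c=bot.read_camera('scene');crop(c,140,260,120,220,6,'sc3.png')
c=bot.read_camera('side');crop(c,240,360,120,220,6,'sd3.png')
E
```

```text
t 2.350 pos [ 0.514  -0.1514  0.247 ] F [ 0.12  0.32 -0.02] T [-0.07 -0.03  0.02] w 0.00
[[ 0.999 -0.038  0.003]
 [-0.038 -0.999 -0.003]
 [ 0.003  0.003 -1.   ]] [-0.33  0.    1.91 -0.    1.22  1.28]
```

View pics/sc3.png

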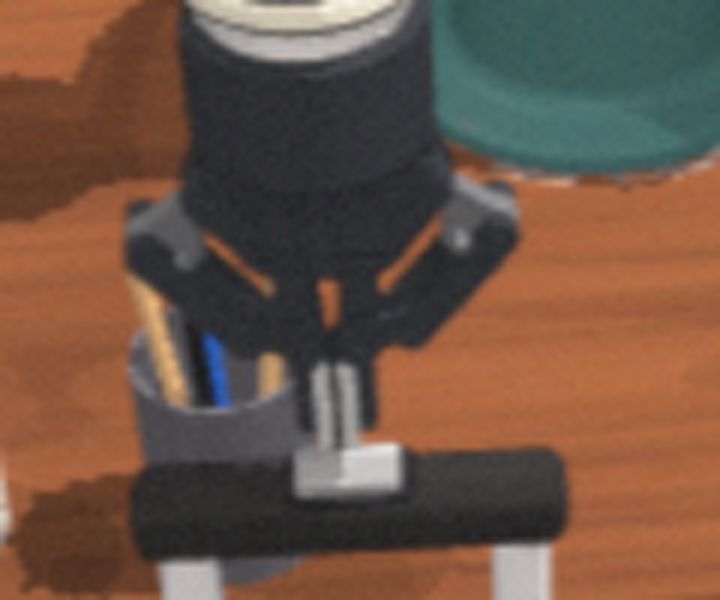

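View pics/sd3.png

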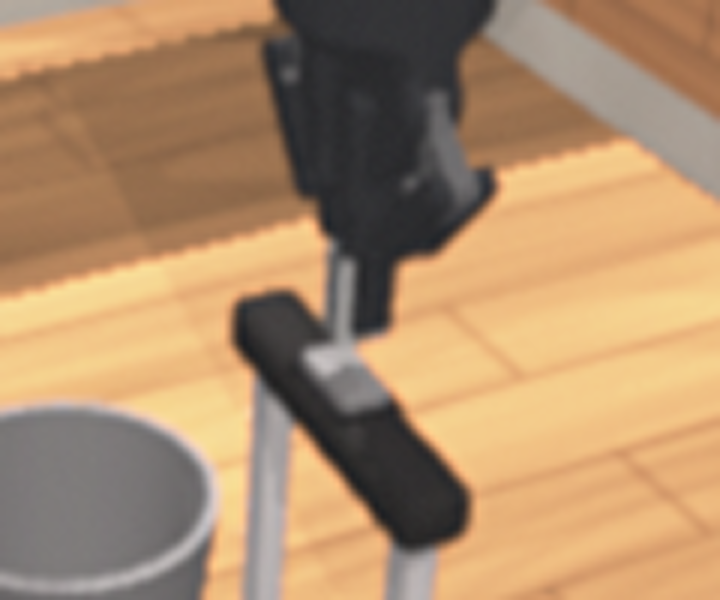

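The closed fingers stand over the button in both views, at scene crop (337,440) and side crop (345,345). Now I'll descend to contact and press gently.

Emit:
servo_tool:
  moves:
    - [255,[-0.002,0,0.008],0.03]
    - [255,[0,0,0.006],0]
    - [255,[0,0,0.002],0]
    - [255,[0,0,0.002],0]
    - [255,[0,0,0.002],0]
    - [255,[0,0,0.002],0]
    - [255,[0,0,0.002],0]
    - [255,[0,0,0.002],0]

```text
time: 3.12
tool_pos: [0.5118, -0.1511, 0.2239]
tcp_rot: [3.137, -0.095, 0.002]
wrist_force: [-4.8, 1.2, 8.8]
width: -0.003
```

Emit:
servo_tool:
  moves:
    - [255,[0,0,0.003],0]
    - [255,[0,0,0.003],0]
    - [255,[0,0,0.003],0]
    - [255,[0,0,0.003],0]
    - [255,[0,0,0.003],0]
    - [255,[0,0,0.003],0]
    - [255,[0,0,0],0]
    - [255,[0,0,0],0]

```text
time: 3.78
tool_pos: [0.5119, -0.1511, 0.2159]
tcp_rot: [3.136, -0.091, 0.006]
wrist_force: [-3.5, 1.1, 3.1]
width: 0.003
```

```bash
python3 - <<'E'
from h import *
st()
c=bot.read_camera('scene');W=world(c);crop(c,140,260,130,230,6,'sc4.png')
px=c['pixels'].astype(int)
m=(W[...,2]>.12)&(W[...,2]<.20)&(abs(W[...,0]-.515)<.012)&(px.max(2)<90)&((abs(W[...,1]+.21)<.015)|(abs(W[...,1]+.09)<.015))
P=W[m];print(len(P),np.percentile(P[:,2],[10,50,90]))
E
```

```text
t 3.783 pos [ 0.5119 -0.1511  0.2159] F [-3.49  1.13  3.08] T [ 0.07  0.42 -0.  ] w 0.00
305 [0.17199074 0.18626016 0.18907385]
```

View pics/sc4.png

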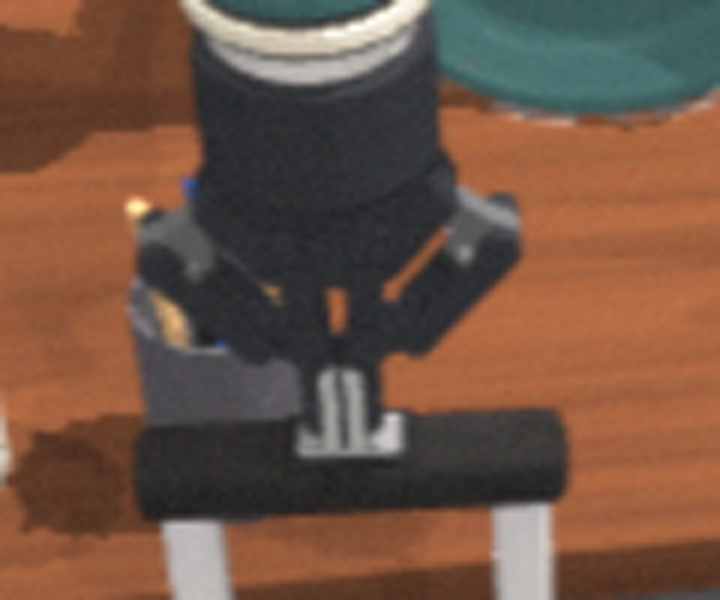

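The grip has gone down about 9 mm, with the button held in by the fingers at crop (345,435). I'll continue to about 23 mm.

Emit:
servo_tool:
  moves:
    - [255,[0,0,0.004],0]
    - [255,[0,0,0.004],0]
    - [255,[0,0,0.004],0]
    - [255,[0,0,0.004],0]
    - [255,[0,0,0.004],0]
    - [255,[0,0,0.004],0]
    - [255,[0,0,0.004],0]
    - [255,[0,0,0.004],0]

```text
time: 4.5
tool_pos: [0.5125, -0.1513, 0.1925]
tcp_rot: [3.136, -0.088, 0.01]
wrist_force: [-4.0, 2.3, 8.8]
width: 0.001
```

Lowered about 31 mm, still short of the earliest possible hole at 36 mm. I'll let go of the button, lift, and open the fingers to straddle it.

Emit:
servo_tool:
  moves:
    - [255,[0,0,-0.006],0]
    - [255,[0,0,-0.012],0]
    - [255,[0,0,-0.015],0]
    - [75,[0,0,-0.008],0]
    - [75,[0,0,0],0]
    - [75,[0,0,0],0]
    - [75,[0,0,0],0]
    - [75,[0,0,0],0]

```text
time: 5.17
tool_pos: [0.5142, -0.1516, 0.2365]
tcp_rot: [3.134, -0.087, 0.018]
wrist_force: [-0.6, -0.6, 0.8]
width: 0.7
```

```bash
cat > look.py <<'E'
import sys
from h import *
n=sys.argv[1]; st(); print('gap mm',85*bot.read_state()['width'])
c=bot.read_camera('scene');W=world(c);crop(c,140,260,150,250,6,f'sc{n}.png')
px=c['pixels'].astype(int)
for lo in (-.215,-.10):
    m=(W[...,2]>.08)&(W[...,2]<.20)&(abs(W[...,0]-.509)<.009)&(px.max(2)<90)&(W[...,1]>lo)&(W[...,1]<lo+.02)
    P=W[m];print('grip',len(P),np.percentile(P[:,2],[50,75,90,97]).round(4) if len(P) else '')
b=(W[...,2]>.08)&(W[...,2]<.20)&(abs(W[...,0]-.511)<.009)&(px.min(2)>130)&(abs(W[...,1]+.151)<.016)
P=W[b];print('btn',len(P),np.percentile(P[:,2],[25,50,75]).round(4) if len(P) else '')
c=bot.read_camera('side');crop(c,240,360,150,250,6,f'sd{n}.png')
E
python3 look.py 5
```

```text
t 5.167 pos [ 0.5142 -0.1516  0.2365] F [-0.56 -0.56  0.79] T [0.02 0.05 0.02] w 0.70
gap mm 59.4606285230709
grip 65 [0.1664 0.1669 0.1676 0.168 ]
grip 39 [0.1662 0.1671 0.1681 0.1692]
btn 86 [0.1687 0.1697 0.1707]
```

View pics/sc5.png

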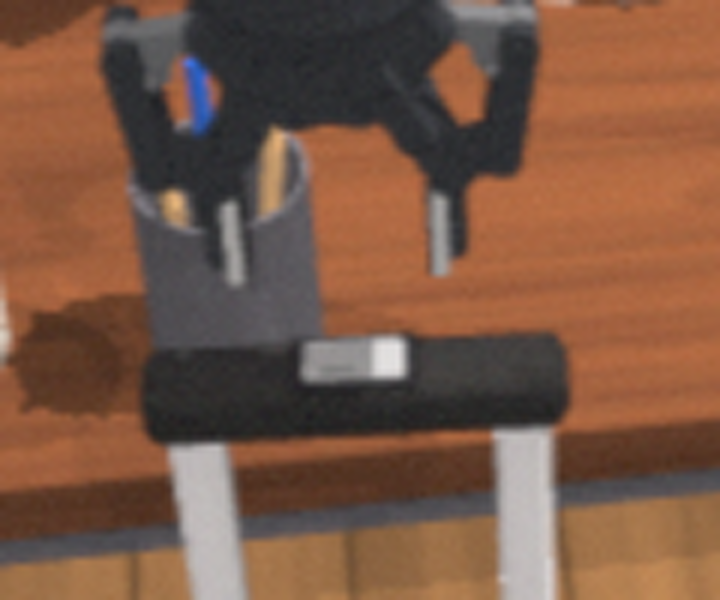

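View pics/sd5.png

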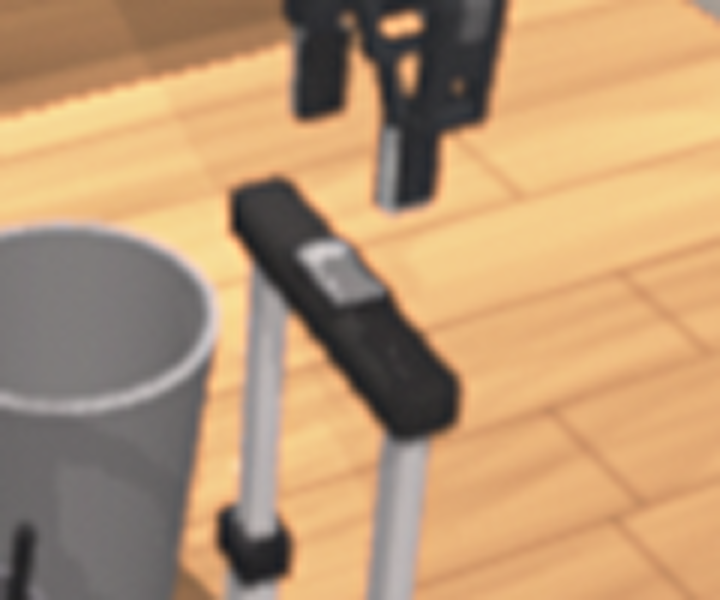

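The grip top is at 0.167, lowered 31 mm. The button stands 3.5 mm proud, so the pins are riding between holes. Fingers are 60 mm apart on either side of the button. Now I'll push on the grip alone.

Emit:
servo_tool:
  moves:
    - [75,[-0.003,0,0.012],0]
    - [75,[0,0,0.012],0]
    - [75,[0,0,0.01],0]
    - [75,[0,0,0.005],0]
    - [75,[0,0,0.003],0]
    - [75,[0,0,0.003],0]
    - [75,[0,0,0.003],0]
    - [75,[0,0,0.003],0]

```text
time: 5.93
tool_pos: [0.5095, -0.151, 0.1797]
tcp_rot: [3.137, -0.087, 0.009]
wrist_force: [-4.1, 0.5, 12.6]
width: 0.709
```

```bash
python3 look.py 6
```

```text
t 5.933 pos [ 0.5095 -0.151   0.1797] F [-4.11  0.5  12.63] T [0.5  0.88 0.21] w 0.71
gap mm 60.25271833877865
grip 74 [0.1606 0.1617 0.1739 0.1927]
grip 40 [0.16   0.1607 0.1621 0.1629]
btn 32 [0.1642 0.1653 0.166 ]
```

View pics/sc6.png

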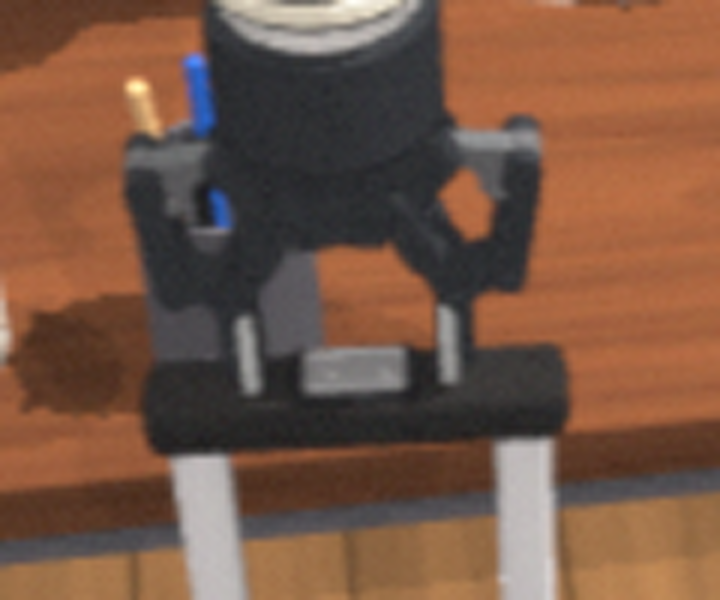

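The fingers sit on the grip at crop (248,390) and (450,380), clear of the button. The grip is about 37 mm down and the button is still riding. I'll continue in small steps.

Emit:
servo_tool:
  moves:
    - [75,[0,0,0.003],0]
    - [75,[0,0,0.003],0]
    - [75,[0,0,0.003],0]
    - [75,[0,0,0.003],0]
    - [75,[0,0,0.003],0]
    - [75,[0,0,0.003],0]
    - [75,[0,0,0.003],0]
    - [75,[0,0,0.003],0]

```text
time: 6.7
tool_pos: [0.5096, -0.1511, 0.1694]
tcp_rot: [3.137, -0.083, 0.007]
wrist_force: [-8.9, 1.9, 18.8]
width: 0.707
```

```bash
python3 look.py 7
```

```text
t 6.700 pos [ 0.5096 -0.1511  0.1694] F [-8.87  1.9  18.85] T [0.75 1.44 0.17] w 0.71
gap mm 60.09342720336015
grip 77 [0.1509 0.1527 0.1954 0.1986]
grip 42 [0.1498 0.1504 0.1517 0.1525]
btn 15 [0.1582 0.1593 0.1602]
```

View pics/sc7.png

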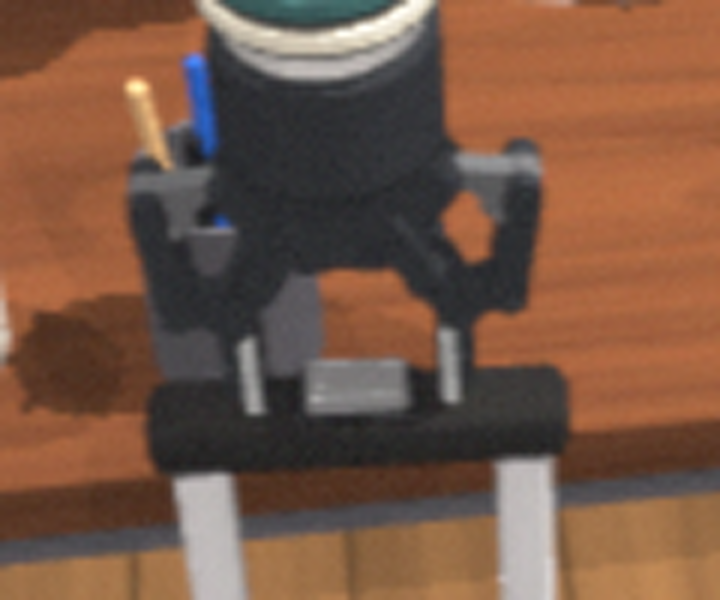

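View pics/sd7.png

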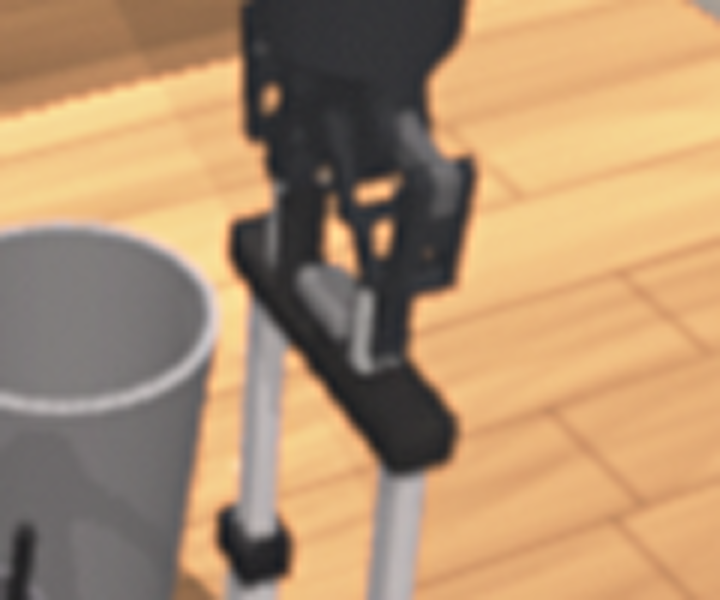

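The button has snapped up: it stands 7–8 mm proud at crop (357,385), the push rose to 19 N and the motion stopped. Now I'll retreat straight up.

Emit:
servo_tool:
  moves:
    - [75,[0,0,-0.004],0]
    - [75,[0,0,-0.01],0]
    - [75,[0,0,-0.02],0]
    - [75,[0,0,-0.025],0]
    - [75,[0,0,-0.025],0]
    - [75,[0,0,-0.02],0]
    - [75,[0,0,0],0]
    - [75,[0,0,0],0]

```text
time: 7.47
tool_pos: [0.5095, -0.1508, 0.2806]
tcp_rot: [3.137, -0.083, 0.008]
wrist_force: [-1.0, -0.9, -1.3]
width: 0.707
```

```bash
python3 look.py 8
```

```text
t 7.467 pos [ 0.5095 -0.1508  0.2806] F [-1.03 -0.87 -1.34] T [-0.01  0.06  0.  ] w 0.71
gap mm 60.125874598378815
grip 61 [0.1529 0.1539 0.1549 0.1558]
grip 40 [0.1523 0.1535 0.1541 0.155 ]
btn 88 [0.1587 0.1597 0.1604]
```

View pics/sc8.png

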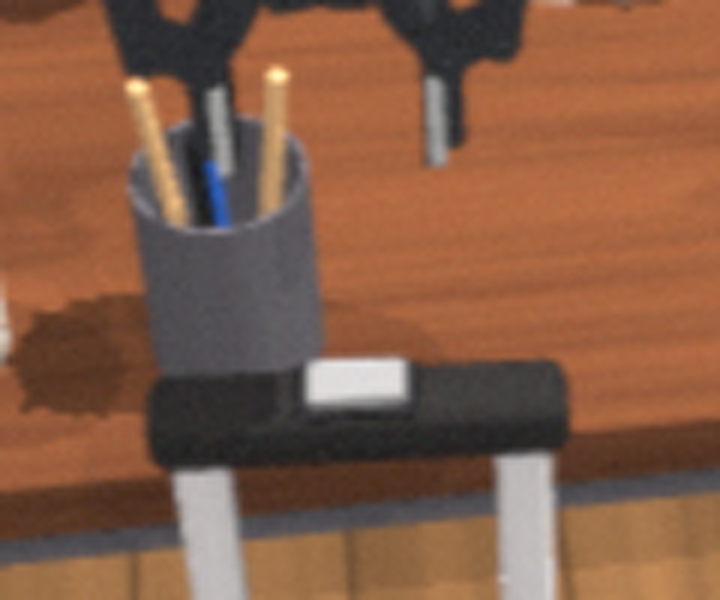

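View pics/sd8.png

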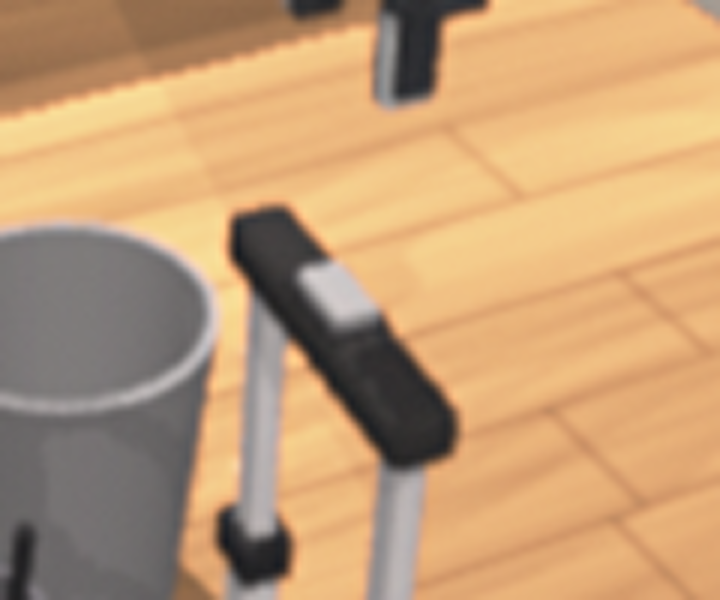

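The grip top is at 0.153, the button top at 0.160, so the button stands 6–7 mm proud again. Button-to-button drop is 45 mm, inside the 36–62 mm window for the next hole. The arm is clear.

```bash
python3 -c "
from workcell import bot
print(bot.finish_job())"
```

```text
the job is handed in; nothing more can be done
None
```

The handle is locked in its next hole, 45 mm lower, with the button back up and the arm clear of it. The job was handed in after about 7.5 s, and no verdict was given.

- **How it went:** I pressed the button with the shut fingers and slid the handle down about 31 mm. I then let go of the button and pushed only on the grip, either side of the button, until the pins snapped in.
- **Position:** the button top went from z = 0.205 to 0.160, which falls within the 36–62 mm expected for the next hole.
- **Locked:** when the pins caught, the motion stopped and the push rose to about 19 N, against the 40 N limit. That was the highest of the readings, which I took only at the end of each call. I did not pull up on the handle to test the lock.
- **Button:** it stands about 6.5 mm above the grip, against 7 mm nominal, which is within the camera error. It was about 3.5 mm while the pins rode between holes.
- **Desk:** the robot did not touch the mug, stapler or pen pot. The pot looked unmoved in the last close-up; I did not re-measure the mug or stapler.
- **Disagreement:** while pushing, the wrist also read a sideways force of 4–9 N, probably friction at the fingertips. It fell to about 1 N once the arm was clear.

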